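Seat the menu-stand blank on its pins and hold a spring clip open over its fin

ROBOT

A 6-joint arm with a two-finger parallel gripper is mounted at the origin on the work surface. World frame = base frame: x ahead of the robot, y to its left, z up, the work surface at z = 0. Lengths are in m, angles in rad, forces in N, time in s.
With the tool pointing down it reaches from about 0.3 to 0.775 m from the base axis. Payload 14.6 kg.
Tool frame: the origin (TCP) lies midway between the tips of the shut fingers; the grasp point (between the pads) lies 19 mm behind it; x points along the fingers, z is the direction in which the jaws open and shut, and the axes are right-handed (so a half turn about x gives the same grasp; the last joint's range is limited). The gripper opens to 85 mm and grips with 20 to 120 N. Pads are 22 mm wide; open, the fingers measure 114 mm over their backs; the gripper's body (76 mm by 85 mm) begins 54 mm behind the grasp point. The pads swing forward as they close: fully open they stand 13 mm farther back than shut.
Start: joints at [1.192, 0.3, 1.521, -0, 1.321, -0.067], TCP at [0.169, 0.523, 0.231] pointing down, gripper open.
Joint ranges: [-3.03, 3.03], [-0.79, 2.21], [0.23, 2.52], [-1.04, 4.18], [0, 3.07], [-2.55, 2.55]. Speed limits (rad/s): [2.22, 2.22, 2.57, 3.14, 3.14, 3.14].

INTERFACE

Orientations are given as a unit quaternion [w, x, y, z].
In Python, from workcell import bot gives the robot as it stands.
- The arm moves only by the shell command python3 -m creep 'ROWS' [FORCE]. ROWS is JSON, a list of rows, each a list of 3 entries, a list of its own where there are three numbers: the shift along the tool's x, y, z in m, then the turn about the tool's x in units of 6 degrees (1.0 is 6 degrees), then the closure in counts, from 0 (fully open) to 255 (shut). A call has 1 to 20 rows; each row is the pose to reach, as a shift and turn from the pose commanded when the call began, along the tool's axes at that moment; what a row does not reach only later rows make up. A row lasts 1/12 s, in which the tool goes at most 41.7 mm and 7.16 degrees, less where a joint would pass 70% of its speed; a pose out of reach is approached as far as the arm can. A call with a gripper value outside its range is refused whole. The fingers move at their own pace and stop on an object; FORCE is the grip in N (left out, the last holds). Time passes only in rows, so rows that repeat a pose let the fingers close. It gives the time, the measured TCP pose, the force and the opening at its end, in the units of the state.
- bot.sense(): the state, without advancing time (a new reading comes with each control period).
- bot.snapshot(name): name is "side" or "top"; returns the picture (480x640x3 uint8, blue, green, red); there is no depth.
- bot.camera_info(name): a dict with "fx", "fy", "cx", "cy" (pixels), "R" (3x3) and "t" (3): a world point X has camera coordinates R X + t. Camera axes: x right, y down, z forward; pixel columns grow to the right and rows downward; lengths in m; the calibration is good to about 2 mm. A picture is of the moment at which its call begins. camera_info takes no time and is no camera call.
- bot.sign_off(): hands the job in, once; it reports no verdict.
The state is a dict: "time": time; "joint_pos": joint angles; "qvel": joint speeds; "tau": joint torques, N m; "tcp_pos": TCP position; "tcp_rot": TCP orientation; "wrist_force": force on the tool from outside, world axes, zero at the start; "moment": the same for the moment, N m; "opening": finger opening in m.
Only numpy, scipy, OpenCV 4.12 (cv2) and the standard library are available. Lean on these libraries where they do the work, as an engineer would, in place of code of your own. Each camera call takes 0.05 s, during which the arm holds its last target.

TASK

Lower the wooden menu-stand blank gently over the two steel pins of the plywood jig until its foot rests flush, and let go of it. Then squeeze the red handles of the spring clip, take it off its rack and bring it jaws down over the blank's fin, so that the wide-open jaws reach well down on both sides of the fin's top edge without touching it. Finish while still holding the clip there, squeezed wide open, so that a colleague can slip a veneer strip in; leave the other things on the bench where they are.

Things in the scene. Friction and masses are not known exactly. Their poses are not given: they have to be found in the camera images.
- blank: Loose pale wooden blank, 0.2 kg: foot 130 (x) x 90 (y) x 12 mm; an upright fin 110 (x) x 10 (y) mm stands along its middle, top edge 87 mm above the underside. Origin: centre of the underside, z up. Two 12 mm through holes at (x, y) = (45, 28) and (-45, -28) mm; a half turn gives the same shape. Starts upright on the bench, to the robot's left or right.
- blank_edge (a point): Middle of the top edge of the blank's fin; x runs along the fin, y across its 10 mm thickness.
- jig: Fixed plywood board 170 (x) x 130 (y) x 18 mm, origin at the centre of its underside. Two steel pins of 10 mm diameter stand on its top at (x, y) = (45, 28) and (-45, -28) mm; they rise 22 mm above the board, straight for 15 mm, then tapering to 4 mm.
- jig_seat (a point): Centre of the jig board's top face, 18 mm above its underside, axes as the jig's. When the blank is home its origin is here and its x axis lies along the jig's, either way round.
- rack: Fixed wooden rack on which the clip hangs: foot 90 (x) x 110 (y) x 10 mm and two uprights at x = +-16 to 34 mm, 40 mm wide in y, 77 mm tall with lips, origin at the centre of its underside. The lips rise 6 mm beside the clip's lugs, so the clip lifts straight up out of it.
- clip: Spring clip, 120 g, hanging in the rack, jaws down, red handles up. Origin on the pivot line, 76 mm above the rack's underside; x along the pivot, y from right arm to left, z up to the handles. Hub lugs reach 25 mm in x, 10 mm in y, 5 mm in z from the origin (pivot bar 27 mm in x). Jaws reach 60 mm below the origin shut, 56 mm fully open, and are then 63 mm wide over the outsides.
- clip_grip (a point): Midway between the handles, 42 mm above the clip's origin: a good height to squeeze. The handles are 22 mm wide in x and end 60 mm above the origin. Shut, they splay upwards to 63 mm over their outsides; squeezed in y to the stop they stand parallel, 28 mm over their outsides. Each takes 5 N at its end to start, 9 N at its middle to hold fully open.
- tip_left (a point): Lower inner edge of the left (+y) jaw's rubber pad, middle of its 22 mm width.
- tip_right (a point): Lower inner edge of the right (-y) jaw's rubber pad, middle of its 22 mm width.
- clip_left (a joint): Opening angle of the left arm: 0 shut (the spring pulls it there), 0.30 rad fully open at a stop; the gap between the jaw pads is then 30 to 37 mm. The two arms are geared to move alike.
- clip_right (a joint): Opening angle of the right arm: 0 shut, 0.30 rad fully open.
- glue: Bystander, to be left alone: white glue bottle, 54 mm wide, 140 mm tall; origin at the centre of its underside.
- tray: Bystander, to be left alone: round shallow wooden tray, 170 mm wide, 22 mm tall; origin at the centre of its underside.
- sanding_block: Bystander, to be left alone: cork sanding block 100 x 50 x 25 mm; origin at the centre of its underside.
- mallet: Bystander, to be left alone: mallet lying flat; origin at the centre of its underside.
- cup: Bystander, to be left alone: blue cup, 72 mm wide, 85 mm tall; origin at the centre of its underside.
- brush: Bystander, to be left alone: dust brush lying flat; origin at the centre of its underside.
- offcuts: Bystander, to be left alone: pack of three wooden offcuts, 120 x 50 x 48 mm; origin at the centre of its underside.
Not all that is in view belongs to the job. Leave any purple look-alike of the clip alone. What is shaped like the blank but purple is not meant.

How it is judged:
By the outcome, as a careful person would: the job done as asked, in the order asked, and still so for the second after the job is handed in, while the arm keeps its last pose, push and grip.
It also fails if it takes over 58 s, if anything falls off the work surface, if the arm or the gripper's body presses on something with over 40 N, if the wrist force passes 120 N, or if a joint passes its speed limit or range.

## Working session

There is one attempt and no reset: what is moved stays moved. The work goes in short steps, Python scripts to look and compute and a shell command to move; the robot and the scene stay as the last step left them, time stands still between calls to the robot, and variables do not carry over. Pictures are saved under pics/ and viewed, and the job is handed in when it is done.

```bash
mkdir -p pics; ls; python3 - <<'E'
from workcell import bot
import cv2
for n in("side","top"):
    cv2.imwrite(f"pics/{n}0.png",bot.snapshot(n)); print(n,bot.camera_info(n))
print(bot.sense())
E
```

```text
pics
side {'fx': 547.9805234875798, 'fy': 547.9805234875798, 'cx': 318.5336463961183, 'cy': 237.88308021126454, 'R': array([[ 0.85167772, -0.52402875,  0.0062391 ],
       [-0.3744681 , -0.61684677, -0.69229597],
       [ 0.36663156,  0.58727671, -0.7215867 ]]), 't': array([-0.46707186,  0.23810306,  1.35112049])}
top {'fx': 445.1423000114027, 'fy': 445.1423000114027, 'cx': 319.7698412158545, 'cy': 243.79284450120903, 'R': array([[-0.022158  , -0.99974715, -0.00382946],
       [-0.97186284,  0.02243813, -0.23447633],
       [ 0.23450297, -0.00147381, -0.97211429]]), 't': array([-0.02831712,  0.53976607,  0.99335035])}
{'time': 0.1, 'joint_pos': array([ 1.19241105e+00,  3.00363293e-01,  1.52151885e+00, -4.73182979e-05,
        1.32068212e+00, -6.65931996e-02]), 'qvel': array([-0.00049389,  0.00018781, -0.00205745, -0.0003793 ,  0.00081425,
        0.0009209 ]), 'tau': array([-1.60517779e-03, -5.44376922e+01, -3.62374091e+01, -1.48090262e-04,
        2.99958672e-03, -3.71086014e-05]), 'tcp_pos': array([0.16865426, 0.52328677, 0.23080677]), 'tcp_rot': array([ 0.57128469, -0.41650406,  0.57184842,  0.41611002]), 'wrist_force': array([ 0.22458074, -0.24323137, -0.68837688]), 'moment': array([-0.01418868,  0.0530452 ,  0.00828284]), 'opening': 0.08529792409051909}
```

View pics/side0.png

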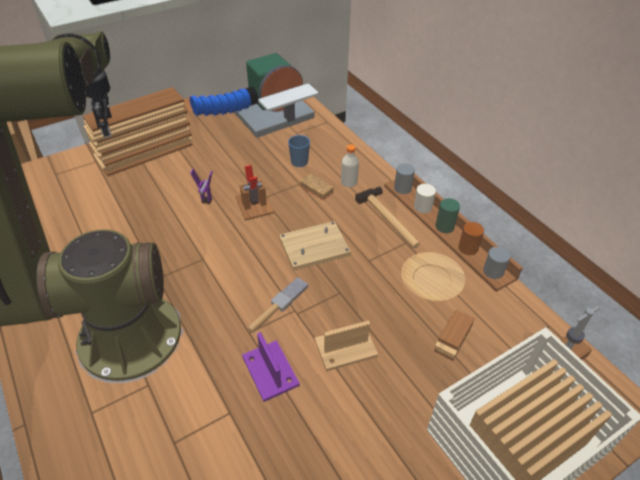

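View pics/top0.png

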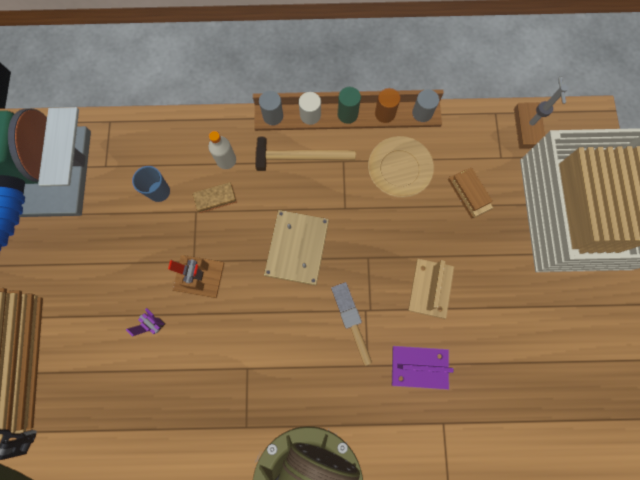

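Pale blank: side (346,342), top (432,288). The purple look-alike at top (420,367) is not meant. Clip with red handles in the rack: side (253,185), top (190,270). The purple clip at top (146,323) is not meant. Jig: top (297,247). I'll confirm these in enlarged crops.

```bash
python3 - <<'E'
import cv2,numpy as np
s=cv2.imread("pics/side0.png");t=cv2.imread("pics/top0.png")
def c(im,x,y,w,h,n,k):
    cv2.imwrite(n,cv2.resize(im[y:y+h,x:x+w],None,fx=k,fy=k,interpolation=cv2.INTER_CUBIC))
c(t,370,240,100,75,"pics/tb.png",8)
c(t,255,200,80,60+30,"pics/tj.png",6)
c(t,150,240,90,65,"pics/tc.png",8)
c(s,310,310,80,60,"pics/sb.png",8)
c(s,270,210,90,65,"pics/sj.png",8)
c(s,225,155,60,70,"pics/sc.png",8)
E
```

```text
(no output)
```

View pics/tb.png

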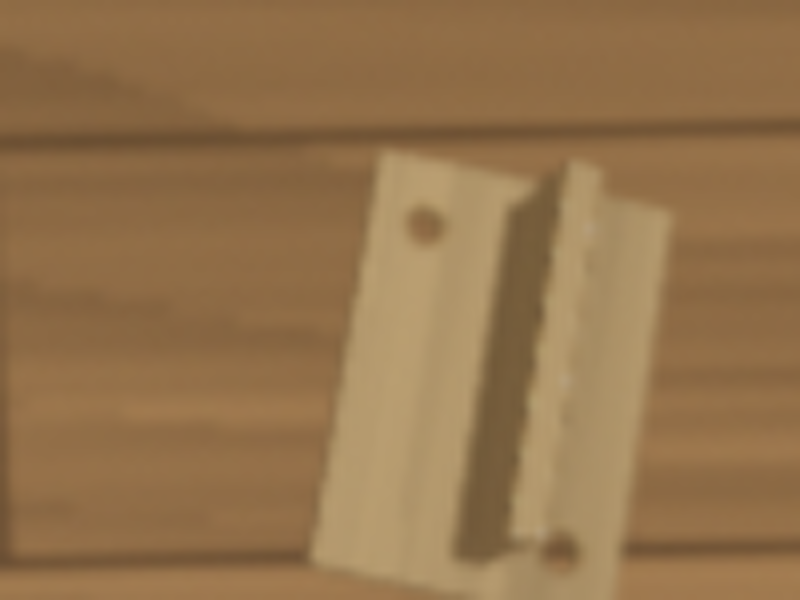

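View pics/tj.png

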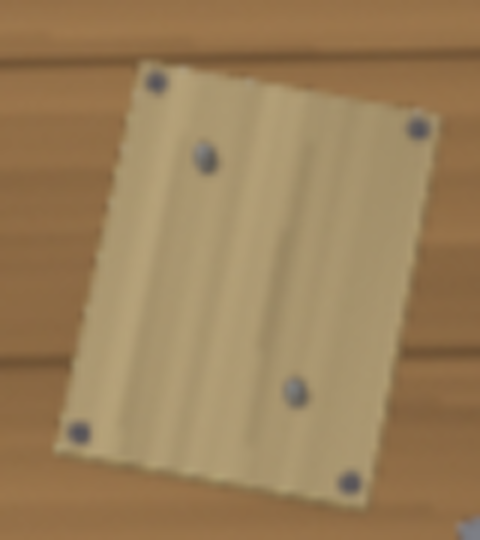

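View pics/tc.png

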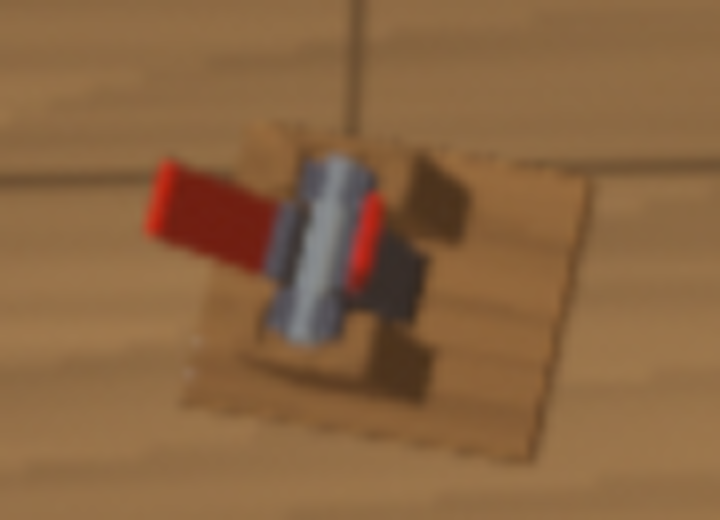

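View pics/sb.png

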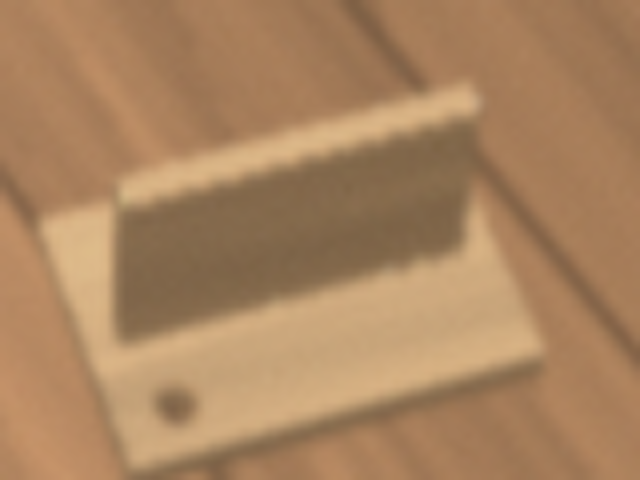

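View pics/sj.png

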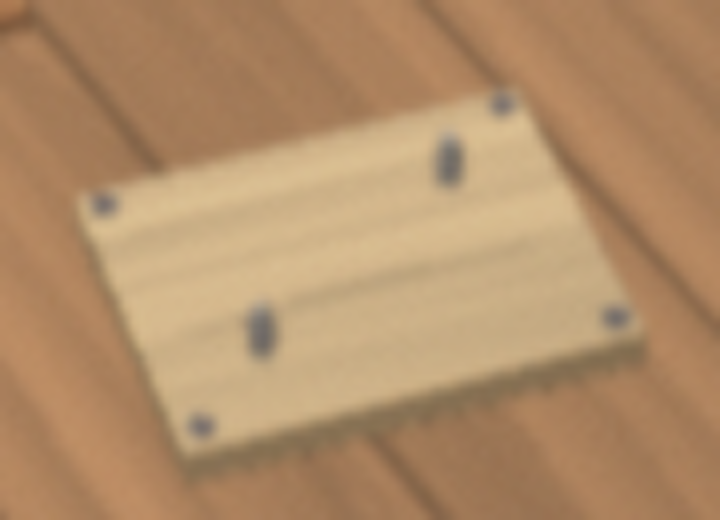

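View pics/sc.png

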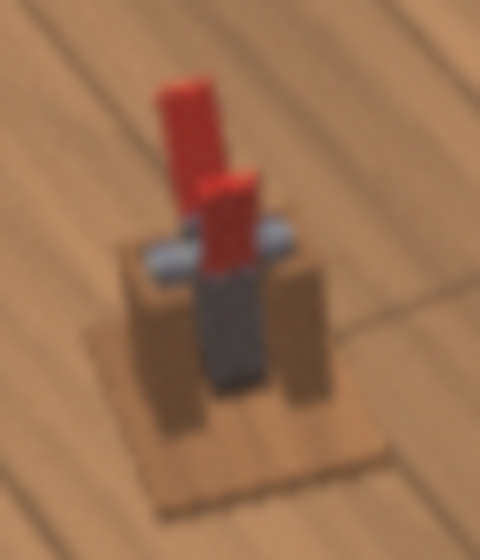

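```bash
cat > h.py <<'E'
import numpy as np
from scipy.optimize import least_squares
from workcell import bot
CI={n:bot.camera_info(n) for n in("side","top")}
def proj(n,X):
    c=CI[n]; p=np.atleast_2d(X)@np.array(c["R"]).T+np.array(c["t"])
    return np.c_[c["fx"]*p[:,0]/p[:,2]+c["cx"],c["fy"]*p[:,1]/p[:,2]+c["cy"]]
def body(p,L):
    x,y,a=p[:3]; c,s=np.cos(a),np.sin(a); L=np.asarray(L,float)
    return np.c_[x+c*L[:,0]-s*L[:,1],y+s*L[:,0]+c*L[:,1],L[:,2]+(p[3] if len(p)>3 else 0)]
def fit(obs,p0):
    # obs: list (cam, local mm, crop xy, origin, k)
    def r(p):
        o=[]
        for cam,l,uv,og,k in obs:
            px=(np.array(uv)+.5)/k-.5+np.array(og)
            o.append(proj(cam,body(p,[np.array(l)/1000]))[0]-px)
        return np.array(o).ravel()
    s=least_squares(r,p0,loss="soft_l1"); 
    print(np.round(s.x,4),"yaw deg",np.degrees(s.x[2])); print(np.round(r(s.x).reshape(-1,2),1).tolist()); return s.x
E
python3 - <<'E'
from h import *
T=("top",(370,240),8);S=("side",(310,310),8)
def O(c,l,uv): return (c[0],l,uv,c[1],c[2])
b=[O(T,(65,45,12),(382,150)),O(T,(65,-45,12),(672,212)),O(T,(-65,45,12),(312,562)),
O(T,(55,5,87),(570,160)),O(T,(55,-5,87),(604,175)),O(T,(-55,5,87),(512,535)),O(T,(-55,-5,87),(548,545)),
O(T,(45,28,12),(425,225)),O(T,(-45,-28,12),(559,552)),
O(S,(-65,45,12),(42,220)),O(S,(-65,-45,12),(130,468)),O(S,(65,-45,12),(543,350)),O(S,(-45,-28,12),(176,405)),
O(S,(-55,5,87),(122,182)),O(S,(-55,-5,87),(122,205)),O(S,(55,-5,87),(478,110)),O(S,(55,5,87),(472,85))]
fit(b,[.45,-.2,-.15])
T=("top",(255,200),6);S=("side",(270,210),8)
j=[O(T,(85,65,18),(142,62)),O(T,(85,-65,18),(440,115)),O(T,(-85,65,18),(55,450)),O(T,(-85,-65,18),(367,507)),
O(T,(45,28,29),(205,158)),O(T,(-45,-28,29),(296,392)),
O(S,(85,65,18),(522,88)),O(S,(-85,65,18),(80,195)),O(S,(-85,-65,18),(187,458)),O(S,(85,-65,18),(643,335)),
O(S,(45,28,29),(450,161)),O(S,(-45,-28,29),(261,331))]
fit(j,[.5,.05,-.2])
T=("top",(150,240),8);S=("side",(225,155),8)
k=[O(T,(45,-55,10),(593,175)),O(T,(-45,-55,10),(532,462)),O(T,(-45,55,10),(183,403)),
O(T,(27,0,81),(342,155)),O(T,(-27,0,81),(303,345)),
O(S,(-45,55,10),(90,335)),O(S,(-45,-55,10),(162,510)),O(S,(45,-55,10),(393,452))]
fit(k,[.45,.25,-.2])
E
```

```text
[ 0.4345 -0.31   -0.2392] yaw deg -13.703251792099172
[[0.3, 0.3], [0.1, 0.2], [0.1, 0.5], [0.1, 0.3], [0.1, -0.7], [-0.2, 0.3], [-0.3, 0.0], [0.4, 0.1], [0.5, 0.1], [-0.5, -0.1], [0.2, 0.1], [0.4, 0.2], [0.2, -0.4], [-1.0, -0.7], [0.4, -0.1], [0.8, -0.4], [-0.1, -0.6]]
[ 0.5447  0.0164 -0.2105] yaw deg -12.061575899850709
[[0.1, -0.3], [1.0, 0.1], [0.1, 0.3], [0.4, 0.7], [0.4, 0.1], [0.3, 0.3], [-0.4, -0.7], [-0.6, -0.4], [-0.2, -0.9], [1.0, -0.7], [0.2, -0.8], [0.2, -0.8]]
[ 0.478   0.2598 -0.1833] yaw deg -10.501190795245517
[[0.4, 0.1], [0.3, 0.1], [-0.1, 0.3], [0.4, 0.4], [-0.0, -0.5], [-0.6, -1.7], [0.1, -0.5], [0.2, -0.6]]
```

```bash
cat >> h.py <<'E'
from scipy.spatial.transform import Rotation as Ro
def st():
    s=bot.sense(); q=s["tcp_rot"]; return s,s["tcp_pos"],Ro.from_quat([q[1],q[2],q[3],q[0]]).as_matrix()
def plan(target,yaw):
    """target TCP xyz; yaw: wanted direction of tool z in world (mod pi)"""
    s,p,R=st(); d=R.T@(np.array(target)-p)
    z=R[:,2]; y0=np.arctan2(z[1],z[0]); dy=(yaw-y0+np.pi/2)%np.pi-np.pi/2
    # tool x down: turn about x by +a lowers world yaw
    a=dy*np.sign(R[2,0])
    print("t",round(s["time"],2),"tcp",p.round(4),"xaxis",R[:,0].round(3),"zyaw",np.degrees(y0).round(2),"open",round(s["opening"],4),"F",s["wrist_force"].round(1),"j6",s["joint_pos"][5].round(2))
    print("shift tool",d.round(4),"turn units",np.degrees(a)/6, "deg",np.degrees(a))
E
python3 - <<'E'
from h import *
s,p,R=st();print(R.round(3))
plan([.4345,-.31,.231],-.2392+np.pi/2)
E
```

```text
[[-0.    -0.952  0.307]
 [-0.001  0.307  0.952]
 [-1.     0.    -0.001]]
t 0.1 tcp [0.1687 0.5233 0.2308] xaxis [-0.    -0.001 -1.   ] zyaw 72.14 open 0.0853 F [ 0.2 -0.2 -0.7] j6 -0.07
shift tool [ 5.000e-04 -5.086e-01 -7.116e-01] turn units -0.6930911407701772 deg -4.158546844621063
```

```bash
python3 -m creep '[[[0,-0.04,-0.03],0,0],[[0,-0.08,-0.05],0,0],[[0,-0.12,-0.08],0,0],[[0,-0.15,-0.1],0,0],[[0,-0.19,-0.13],0,0],[[0,-0.22,-0.15],0,0],[[0,-0.26,-0.18],0,0],[[0,-0.3,-0.2],0,0],[[0,-0.33,-0.23],0,0],[[0,-0.37,-0.26],0,0],[[0,-0.4,-0.3],-0.2,0],[[0,-0.42,-0.34],-0.4,0],[[0,-0.44,-0.38],-0.69,0],[[0,-0.45,-0.42],-0.69,0],[[0,-0.46,-0.46],-0.69,0],[[0,-0.47,-0.5],-0.69,0],[[0,-0.48,-0.54],-0.69,0],[[0,-0.49,-0.58],-0.69,0],[[0,-0.5,-0.62],-0.69,0],[[0,-0.509,-0.66],-0.69,0]]' 40
python3 - <<'E'
from h import *
plan([.4345,-.31,.15],-.2392+np.pi/2)
E
```

```text
time: 1.77
tcp_pos: [0.4533, -0.2189, 0.2311]
tcp_rot: [0.556, -0.437, 0.556, 0.437]
wrist_force: [0.9, 0.5, -0.1]
opening: 0.0855
t 1.77 tcp [ 0.4533 -0.2189  0.2311] xaxis [-0.  0. -1.] zyaw 76.27 open 0.0855 F [ 0.9  0.5 -0.1] j6 -1.85
shift tool [ 0.0811 -0.0034 -0.093 ] turn units -0.0036342212453643083 deg -0.02180532747218585
```

```bash
python3 -m creep '[[[0.02,0,-0.03],0,0],[[0.04,0,-0.052],0,0],[[0.06,0,-0.052],0,0],[[0.08,0,-0.052],0,0],[[0.08,0,-0.052],0,0],[[0.08,0,-0.052],0,0]]'
python3 - <<'E'
from h import *
import cv2
plan([.4345,-.31,.05],-.2392+np.pi/2)
for n in("side","top"): cv2.imwrite(f"pics/{n}1.png",bot.snapshot(n))
s=cv2.imread("pics/side1.png");t=cv2.imread("pics/top1.png")
cv2.imwrite("pics/m1.png",np.hstack([cv2.resize(s[260:400,280:420],(400,400)),cv2.resize(t[220:340,370:490],(400,400))]))
E
```

```text
time: 2.27
tcp_pos: [0.4414, -0.2672, 0.151]
tcp_rot: [0.556, -0.436, 0.556, 0.437]
wrist_force: [0.6, 0.8, 2.0]
opening: 0.0855
t 2.27 tcp [ 0.4414 -0.2672  0.151 ] xaxis [-0.002  0.001 -1.   ] zyaw 76.27 open 0.0855 F [0.6 0.8 2. ] j6 -1.95
shift tool [ 0.1009 -0.0036 -0.0433] turn units -0.003354975192252993 deg -0.02012985115351796
```

View pics/m1.png

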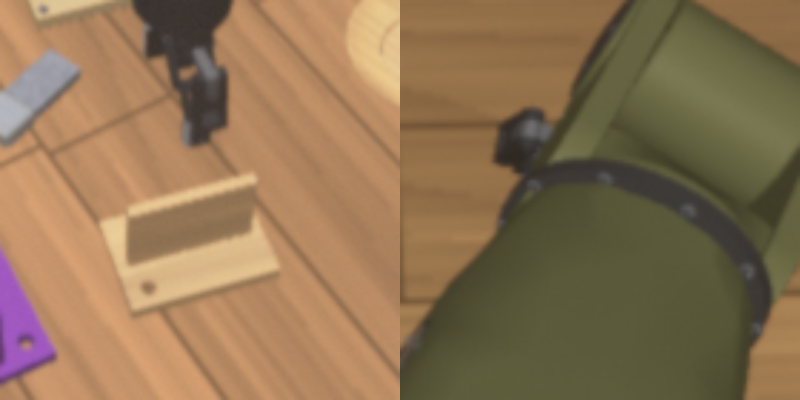

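The gripper is beside the blank in the side view, still 43 mm short along tool z. I'll correct that, then descend.

```bash
python3 -m creep '[[[0,0,-0.02],0,0],[[0,-0.0036,-0.0433],0,0],[[0,-0.0036,-0.0433],0,0],[[0,-0.0036,-0.0433],0,0],[[0,-0.0036,-0.0433],0,0]]'
python3 - <<'E'
from h import *
import cv2
plan([.4345,-.31,.05],-.2392+np.pi/2)
cv2.imwrite("pics/side2.png",bot.snapshot("side"))
s=cv2.imread("pics/side2.png")
cv2.imwrite("pics/m2.png",cv2.resize(s[240:380,270:430],(800,600*140*160//(140*160)),interpolation=3))
E
```

```text
time: 2.78
tcp_pos: [0.4352, -0.31, 0.1521]
tcp_rot: [0.556, -0.437, 0.556, 0.436]
wrist_force: [-0.0, -0.1, -0.0]
opening: 0.0855
t 2.78 tcp [ 0.4352 -0.31    0.1521] xaxis [ 0.001 -0.001 -1.   ] zyaw 76.29 open 0.0855 F [-0.  -0.1 -0. ] j6 -2.02
shift tool [ 0.1021  0.0007 -0.0002] turn units -0.0016374174162246099 deg -0.009824504497347659
```

View pics/m2.png

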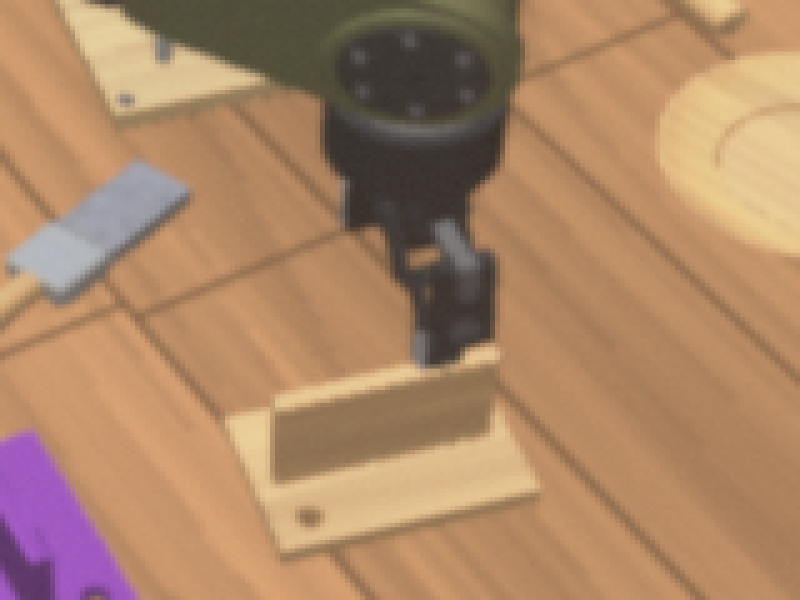

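```bash
python3 -m creep '[[[0.03,0.0007,0],0,0],[[0.06,0.0007,0],0,0],[[0.08,0.0007,0],0,0],[[0.095,0.0007,0],0,0],[[0.102,0.0007,0],0,0],[[0.102,0.0007,0],0,0],[[0.102,0.0007,0],0,0]]'
python3 - <<'E'
from h import *
import cv2
plan([.4345,-.31,.05],-.2392+np.pi/2)
cv2.imwrite("pics/side3.png",bot.snapshot("side"))
s=cv2.imread("pics/side3.png")
cv2.imwrite("pics/m3.png",cv2.resize(s[270:390,280:440],(800,600),interpolation=3))
E
```

```text
time: 3.42
tcp_pos: [0.4346, -0.31, 0.05]
tcp_rot: [0.556, -0.437, 0.556, 0.437]
wrist_force: [0.4, -0.6, -0.7]
opening: 0.0852
t 3.42 tcp [ 0.4346 -0.31    0.05  ] xaxis [ 0.001 -0.    -1.   ] zyaw 76.31 open 0.0852 F [ 0.4 -0.6 -0.7] j6 -2.02
shift tool [ 0.      0.0001 -0.    ] turn units 0.0017487946639378462 deg 0.010492767983627077
```

View pics/m3.png

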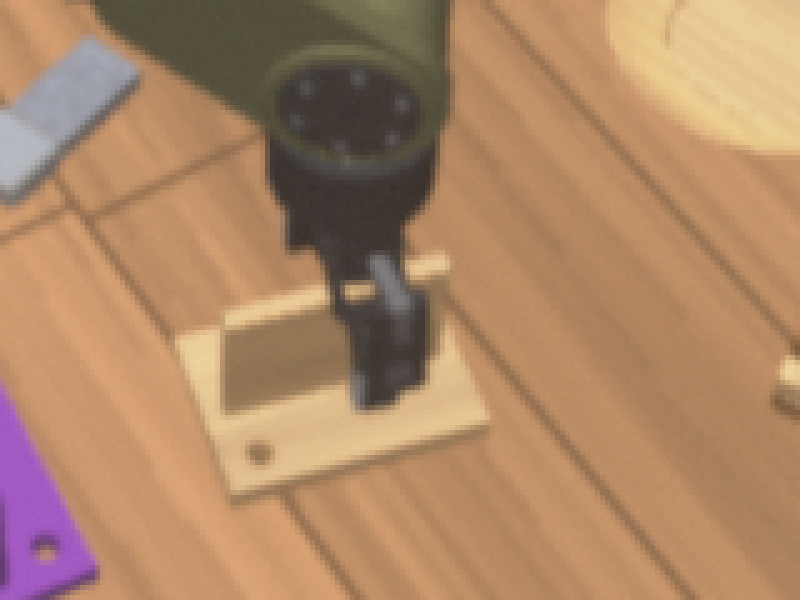

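The fingers straddle the fin near its middle: near finger at about (385,340) in the crop. Now I'll close, then lift.

```bash
python3 -m creep '[[[0,0,0],0,80],[[0,0,0],0,160],[[0,0,0],0,255],[[0,0,0],0,255],[[0,0,0],0,255],[[0,0,0],0,255],[[0,0,0],0,255],[[0,0,0],0,255],[[0,0,0],0,255],[[0,0,0],0,255],[[0,0,0],0,255],[[0,0,0],0,255],[[0,0,0],0,255],[[0,0,0],0,255]]' 40
python3 - <<'E'
from h import *
plan([.4345,-.31,.05],-.2392+np.pi/2)
E
```

```text
time: 4.63
tcp_pos: [0.4342, -0.3101, 0.0494]
tcp_rot: [0.556, -0.437, 0.556, 0.437]
wrist_force: [-0.6, 1.3, 2.1]
opening: 0.0095
t 4.63 tcp [ 0.4342 -0.3101  0.0494] xaxis [ 0. -0. -1.] zyaw 76.28 open 0.0095 F [-0.6  1.3  2.1] j6 -2.02
shift tool [-0.0006 -0.0002  0.0002] turn units -0.0029875947417670324 deg -0.017925568450602194
```

```bash
python3 -m creep '[[[-0.01,0,0],0,255],[[-0.02,0,0],0,255],[[-0.04,0,0],0,255],[[-0.06,0,0],0,255],[[-0.08,0,0],0,255],[[-0.09,0,0],0,255],[[-0.09,0,0],0,255],[[-0.09,0,0],0,255]]'
python3 - <<'E'
from h import *
plan([.5447,.0164,.14],-.2105+np.pi/2)
E
```

```text
time: 5.3
tcp_pos: [0.4342, -0.3101, 0.1393]
tcp_rot: [0.556, -0.437, 0.556, 0.436]
wrist_force: [-0.8, -0.1, -1.6]
opening: 0.0097
t 5.3 tcp [ 0.4342 -0.3101  0.1393] xaxis [ 0. -0. -1.] zyaw 76.27 open 0.0097 F [-0.8 -0.1 -1.6] j6 -2.02
shift tool [-0.0007 -0.0299  0.3434] turn units -0.2778432005308928 deg -1.6670592031853566
```

```bash
python3 -m creep '[[[0,-0.001,0.01],0,255],[[0,-0.003,0.03],0,255],[[0,-0.005,0.05],-0.1,255],[[0,-0.007,0.075],-0.2,255],[[0,-0.009,0.1],-0.28,255],[[0,-0.011,0.125],-0.28,255],[[0,-0.013,0.15],-0.28,255],[[0,-0.015,0.175],-0.28,255],[[0,-0.017,0.2],-0.28,255],[[0,-0.019,0.225],-0.28,255],[[0,-0.021,0.25],-0.28,255],[[0,-0.023,0.275],-0.28,255],[[0,-0.026,0.3],-0.28,255],[[0,-0.028,0.325],-0.28,255],[[0,-0.03,0.338],-0.28,255],[[0,-0.03,0.3434],-0.28,255],[[0,-0.03,0.3434],-0.28,255],[[0,-0.03,0.3434],-0.28,255],[[0,-0.03,0.3434],-0.28,255],[[0,-0.03,0.3434],-0.28,255]]'
python3 - <<'E'
from h import *
import cv2
plan([.5447,.0164,.11],-.2105+np.pi/2)
for n in("side","top"): cv2.imwrite(f"pics/{n}4.png",bot.snapshot(n))
s=cv2.imread("pics/side4.png");t=cv2.imread("pics/top4.png")
cv2.imwrite("pics/m4.png",np.hstack([cv2.resize(s[170:290,260:380],(400,400),interpolation=3),cv2.resize(t[190:310,240:360],(400,400),interpolation=3)]))
E
```

```text
time: 6.97
tcp_pos: [0.5446, 0.0154, 0.1392]
tcp_rot: [0.55, -0.444, 0.55, 0.444]
wrist_force: [-0.4, 0.1, -2.2]
opening: 0.0098
t 6.97 tcp [0.5446 0.0154 0.1392] xaxis [-0. -0. -1.] zyaw 77.89 open 0.0098 F [-0.4  0.1 -2.2] j6 -1.4
shift tool [0.0292 0.0001 0.001 ] turn units -0.008842692267872694 deg -0.053056153607236166
```

View pics/m4.png

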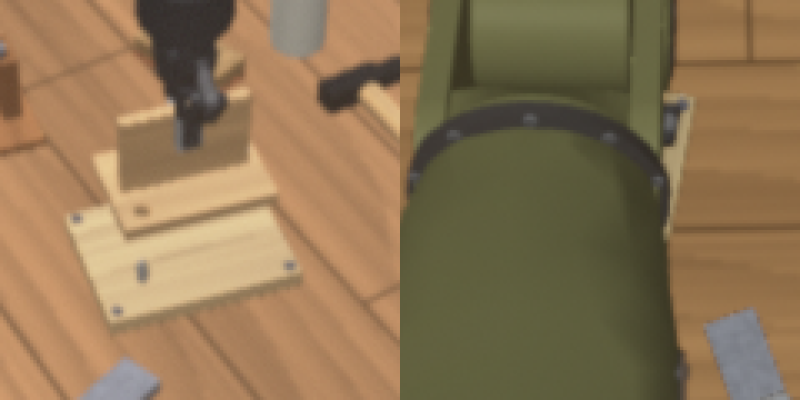

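```bash
python3 - <<'E'
import cv2
s=cv2.imread("pics/side4.png")
cv2.imwrite("pics/m5.png",cv2.resize(s[190:270,275:355],None,fx=7.5,fy=7.5,interpolation=3))
E
```

```text
(no output)
```

View pics/m5.png

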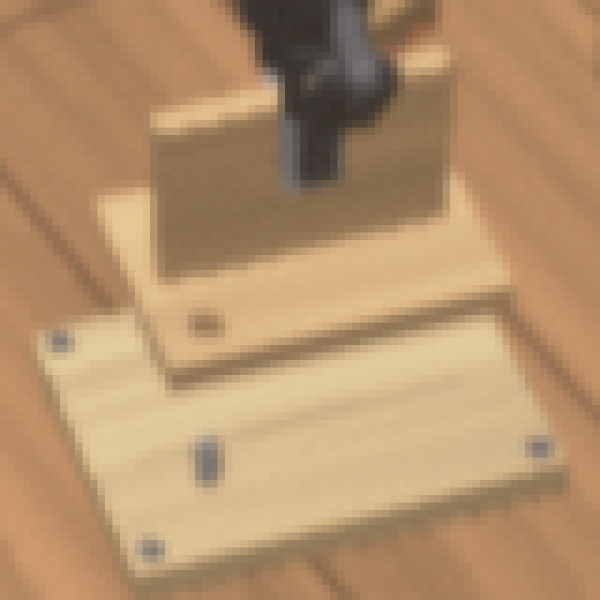

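```bash
python3 - <<'E'
from h import *
S=("side",(275,190),7.5)
dz=(.1392-.0494)*1000
def O(c,l,uv): return (c[0],(l[0],l[1],l[2]+dz),uv,c[1],c[2])
fit([O(S,(-65,45,12),(97,200)),O(S,(-65,-45,12),(172,372)),O(S,(65,-45,12),(515,288)),O(S,(-45,-28,12),(206,322)),
O(S,(-55,5,87),(152,112)),O(S,(-55,-5,87),(155,133)),O(S,(55,-5,87),(452,72)),O(S,(55,5,87),(448,48))],[.54,.015,-.21])
O=lambda c,l,uv:(c[0],l,uv,c[1],c[2])
fit([O(S,(-85,65,18),(35,330)),O(S,(-85,-65,18),(132,575)),O(S,(85,-65,18),(568,468)),O(S,(-45,-28,29),(207,460))],[.54,.015,-.21])
E
```

```text
[ 0.5434  0.0111 -0.2302] yaw deg -13.187038467368087
[[-0.2, 0.1], [-0.6, -0.3], [0.1, 0.1], [0.2, 0.3], [-0.5, 0.3], [0.2, 0.0], [0.8, -0.7], [0.0, 0.1]]
[ 0.5433  0.0141 -0.2311] yaw deg -13.239724403439679
[[-0.1, 0.1], [-0.2, 0.1], [0.5, 0.0], [-0.1, -0.3]]
```

```bash
python3 -m creep '[[[0.01,0,0.001],0,255],[[0.02,0,0.002],0,255],[[0.03,0,0.002],0,255],[[0.038,0,0.002],0,255],[[0.043,0,0.002],0,255],[[0.043,0,0.002],0,255],[[0.043,0,0.002],0,255],[[0.043,0,0.002],0,255]]'
python3 - <<'E'
from h import *
import cv2
plan([.5447,.0164,.0674],-.2105+np.pi/2)
s=bot.snapshot("side"); cv2.imwrite("pics/side6.png",s)
cv2.imwrite("pics/m6.png",cv2.resize(s[200:275,270:360],None,fx=8,fy=8,interpolation=3))
E
```

```text
time: 7.73
tcp_pos: [0.5455, 0.0183, 0.0966]
tcp_rot: [0.55, -0.445, 0.55, 0.445]
wrist_force: [0.2, -1.1, -0.7]
opening: 0.0097
t 7.73 tcp [0.5455 0.0183 0.0966] xaxis [ 0.001 -0.    -1.   ] zyaw 77.96 open 0.0097 F [ 0.2 -1.1 -0.7] j6 -1.39
shift tool [ 0.0292  0.0004 -0.002 ] turn units 0.0030106960477852165 deg 0.0180641762867113
```

View pics/m6.png

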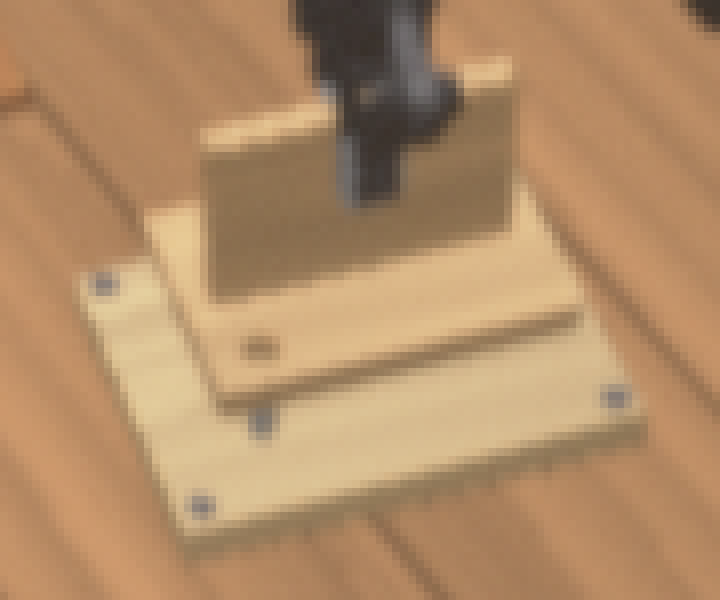

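```bash
python3 - <<'E'
from h import *
S=("side",(270,200),8)
dz=(.0966-.0494)*1000
def O(c,l,uv): return (c[0],(l[0],l[1],l[2]+dz),uv,c[1],c[2])
fit([O(S,(-65,45,12),(143,213)),O(S,(-65,-45,12),(218,402)),O(S,(65,-45,12),(587,312)),O(S,(-45,-28,12),(259,348)),
O(S,(-55,5,87),(202,130)),O(S,(-55,-5,87),(203,153)),O(S,(55,-5,87),(514,82)),O(S,(55,5,87),(512,57))],[.54,.015,-.21])
O=lambda c,l,uv:(c[0],l,uv,c[1],c[2])
fit([O(S,(-85,65,18),(78,273)),O(S,(-85,-65,18),(186,537)),O(S,(85,-65,18),(648,418)),
O(S,(-75.,55,18),(103,284)),O(S,(-75,-55,18),(201,507)),O(S,(75,-55,18),(617,398))],[.54,.015,-.21])
E
```

```text
[ 0.5437  0.0139 -0.2294] yaw deg -13.144966304881015
[[0.0, 0.5], [-0.0, -0.6], [-0.7, -0.2], [0.1, 0.1], [-0.5, 0.2], [0.5, -0.2], [0.8, -0.2], [-0.2, 0.5]]
[ 0.5436  0.0148 -0.2157] yaw deg -12.361244045160355
[[-0.4, 0.2], [-0.3, -0.3], [0.3, -0.5], [0.8, 0.3], [0.2, -0.1], [-0.5, 0.4]]
```

```bash
python3 -m creep '[[[0.004,0,-0.0005],0,255],[[0.007,0,-0.0005],0,255],[[0.009,0,-0.0005],0,255],[[0.011,0,-0.0005],0,255],[[0.012,0,-0.0005],0,255],[[0.012,0,-0.0005],0,255]]'
python3 - <<'E'
from h import *
import cv2
plan([.5447,.0164,.0674],-.2105+np.pi/2)
s=bot.snapshot("side"); cv2.imwrite("pics/side7.png",s)
cv2.imwrite("pics/m7.png",cv2.resize(s[200:275,270:360],None,fx=8,fy=8,interpolation=3))
E
```

```text
time: 8.28
tcp_pos: [0.545, 0.0178, 0.084]
tcp_rot: [0.55, -0.445, 0.55, 0.445]
wrist_force: [-0.8, -0.0, -0.6]
opening: 0.0098
t 8.28 tcp [0.545  0.0178 0.084 ] xaxis [-0.  0. -1.] zyaw 77.96 open 0.0098 F [-0.8 -0.  -0.6] j6 -1.4
shift tool [ 0.0166  0.     -0.0015] turn units 0.0026699612211590067 deg 0.01601976732695404
```

View pics/m7.png

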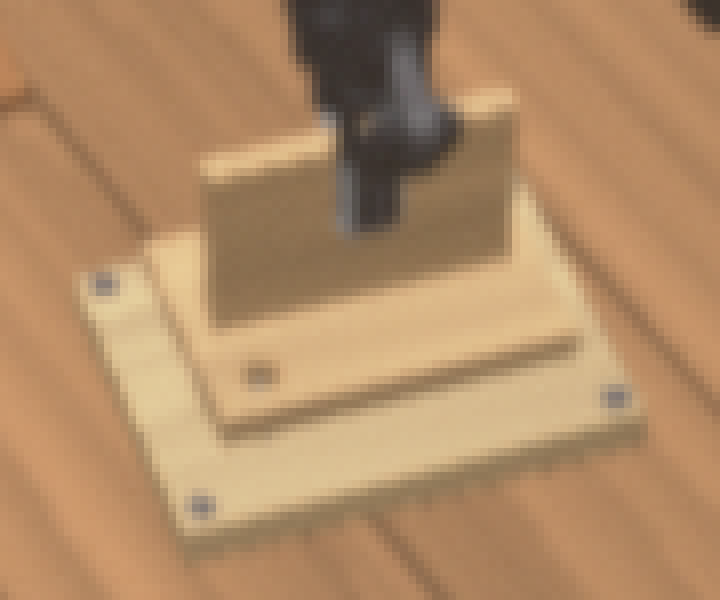

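The hole is over the pin with no force so far. I'll continue down.

```bash
python3 -m creep '[[[0.002,0,0],0,255],[[0.004,0,0],0,255],[[0.005,0,0],0,255],[[0.006,0,0],0,255],[[0.006,0,0],0,255]]'; python3 -c "
from h import *
plan([.5447,.0164,.0674],-.2105+np.pi/2)"
```

```text
time: 8.75
tcp_pos: [0.5451, 0.0179, 0.0781]
tcp_rot: [0.55, -0.445, 0.55, 0.445]
wrist_force: [0.7, 1.5, -1.5]
opening: 0.009
t 8.75 tcp [0.5451 0.0179 0.0781] xaxis [-0.  0. -1.] zyaw 77.96 open 0.009 F [ 0.7  1.5 -1.5] j6 -1.4
shift tool [ 0.0107  0.     -0.0016] turn units 0.003171891956368869 deg 0.019031351738213215
```

```bash
python3 -m creep '[[[0.002,0,0],0,255],[[0.004,0,0],0,255],[[0.006,0,0],0,255],[[0.0075,0,0],0,255],[[0.0085,0,0],0,255],[[0.0095,0,0],0,255],[[0.0095,0,0],0,255]]'; python3 -c "
from h import *
import cv2
plan([.5447,.0164,.0674],-.2105+np.pi/2)
s=bot.snapshot('side'); cv2.imwrite('pics/side8.png',s)
cv2.imwrite('pics/m8.png',cv2.resize(s[200:275,270:360],None,fx=8,fy=8,interpolation=3))"
```

```text
time: 9.33
tcp_pos: [0.5451, 0.0179, 0.0686]
tcp_rot: [0.55, -0.445, 0.55, 0.445]
wrist_force: [0.6, 3.3, -0.8]
opening: 0.0093
t 9.33 tcp [0.5451 0.0179 0.0686] xaxis [-0.  0. -1.] zyaw 77.95 open 0.0093 F [ 0.6  3.3 -0.8] j6 -1.4
shift tool [ 0.0012  0.0001 -0.0015] turn units 0.0024594021154386914 deg 0.01475641269263215
```

View pics/m8.png

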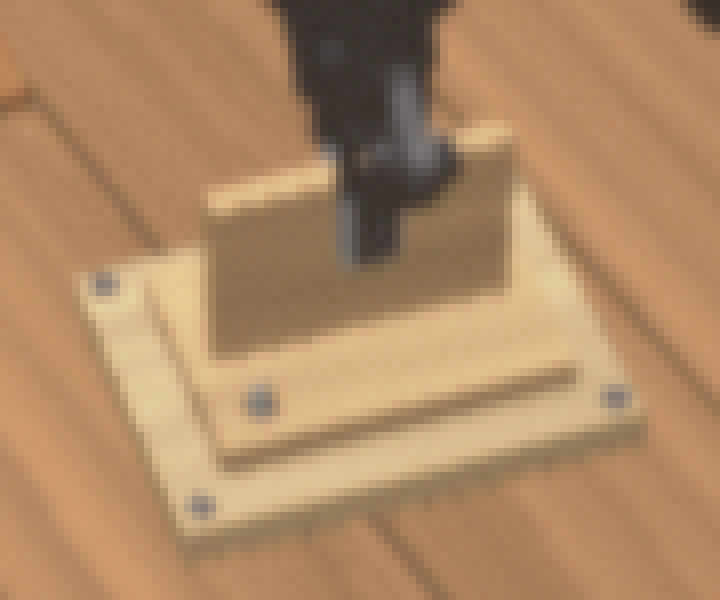

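```bash
python3 -m creep '[[[0,0,-0.0005],0,255],[[0.001,0,-0.0005],0,255],[[0.0015,0,-0.0005],0,255],[[0.002,0,-0.0005],0,255],[[0.002,0,-0.0005],0,255]]'; python3 -c "
from h import *
plan([.5447,.0164,.0674],-.2105+np.pi/2)"
```

```text
time: 9.8
tcp_pos: [0.5451, 0.0178, 0.0674]
tcp_rot: [0.55, -0.445, 0.549, 0.445]
wrist_force: [-4.7, 6.8, 6.8]
opening: 0.0096
t 9.8 tcp [0.5451 0.0178 0.0674] xaxis [ 0.     0.001 -1.   ] zyaw 77.97 open 0.0096 F [-4.7  6.8  6.8] j6 -1.4
shift tool [ 0.      0.0001 -0.0015] turn units 0.004443616198493101 deg 0.026661697190958608
```

```bash
python3 -m creep '[[[0.001,0,0],0,220],[[0,0,0],0,180],[[0,0,0],0,120],[[0,0,0],0,60],[[0,0,0],0,0],[[0,0,0],0,0],[[0,0,0],0,0],[[0,0,0],0,0],[[0,0,0],0,0],[[0,0,0],0,0],[[0,0,0],0,0],[[0,0,0],0,0],[[0,0,0],0,0]]'; python3 -c "
from h import *
import cv2
plan([.5447,.0164,.0674],-.2105+np.pi/2)
s=bot.snapshot('side'); cv2.imwrite('pics/side9.png',s)
cv2.imwrite('pics/m9.png',cv2.resize(s[200:275,270:360],None,fx=8,fy=8,interpolation=3))"
```

```text
time: 10.88
tcp_pos: [0.545, 0.0173, 0.0668]
tcp_rot: [0.55, -0.445, 0.55, 0.445]
wrist_force: [-0.2, -0.6, -0.8]
opening: 0.0853
t 10.88 tcp [0.545  0.0173 0.0668] xaxis [-0. -0. -1.] zyaw 77.96 open 0.0853 F [-0.2 -0.6 -0.8] j6 -1.4
shift tool [-0.0006  0.0001 -0.001 ] turn units 0.003154372635787021 deg 0.018926235814722126
```

View pics/m9.png

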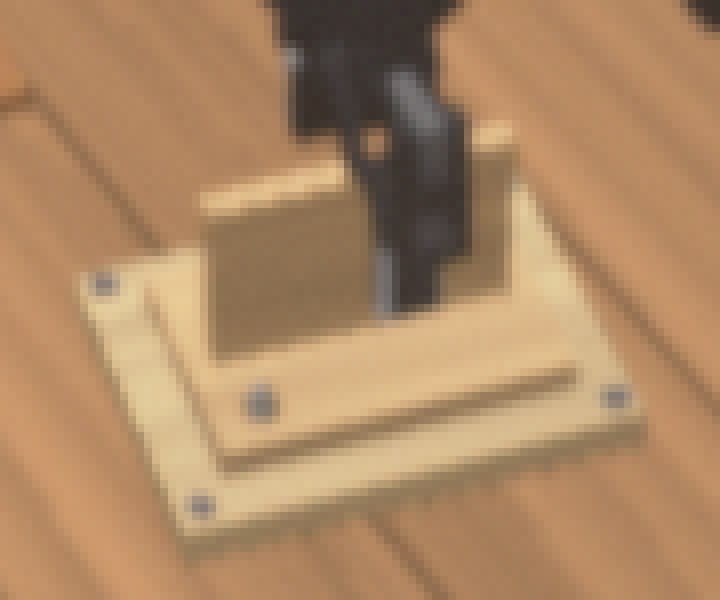

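```bash
python3 -m creep '[[[-0.02,0,0],0,0],[[-0.05,0,0],0,0],[[-0.08,0,0],0,0],[[-0.11,0,0],0,0],[[-0.14,0,0],0,0],[[-0.17,0,0],0,0],[[-0.17,0,0],0,0],[[-0.17,0,0],0,0]]'; python3 -c "
from h import *
plan([.478,.2600,.2],-.1833+np.pi/2)"
```

```text
time: 11.6
tcp_pos: [0.5455, 0.0173, 0.2382]
tcp_rot: [0.55, -0.446, 0.549, 0.444]
wrist_force: [-0.5, -0.7, -0.5]
opening: 0.0855
t 11.6 tcp [0.5455 0.0173 0.2382] xaxis [ 0.003 -0.    -1.   ] zyaw 77.96 open 0.0855 F [-0.5 -0.7 -0.5] j6 -1.4
shift tool [0.038  0.1167 0.2233] turn units -0.25645517355833297 deg -1.538731041349998
```

```bash
python3 -m creep '[[[0,0.015,0.03],0,0],[[0,0.03,0.06],-0.1,0],[[0,0.05,0.09],-0.26,0],[[0,0.065,0.12],-0.26,0],[[0,0.08,0.15],-0.26,0],[[0,0.095,0.18],-0.26,0],[[0,0.11,0.21],-0.26,0],[[0,0.1167,0.2233],-0.26,0],[[0.01,0.1167,0.2233],-0.26,0],[[0.02,0.1167,0.2233],-0.26,0],[[0.02,0.1167,0.2233],-0.26,0],[[0.02,0.1167,0.2233],-0.26,0]]'; python3 -c "
from h import *
import cv2
plan([.478,.2600,.1],-.1833+np.pi/2)
for n in ('side','top'): cv2.imwrite(f'pics/{n}10.png',bot.snapshot(n))
s=cv2.imread('pics/side10.png');t=cv2.imread('pics/top10.png')
cv2.imwrite('pics/m10.png',np.hstack([cv2.resize(s[120:240,200:320],(400,400),interpolation=3),cv2.resize(t[210:330,140:260],(400,400),interpolation=3)]))
cv2.imwrite('pics/m10b.png',cv2.resize(s[190:290,260:380],None,fx=6,fy=6,interpolation=3))"
```

```text
time: 12.6
tcp_pos: [0.4775, 0.2589, 0.2155]
tcp_rot: [0.543, -0.452, 0.545, 0.452]
wrist_force: [-0.2, -0.2, -1.0]
opening: 0.0852
t 12.6 tcp [0.4775 0.2589 0.2155] xaxis [-0.002 -0.001 -1.   ] zyaw 79.45 open 0.0852 F [-0.2 -0.2 -1. ] j6 -0.96
shift tool [ 0.1155 -0.0006  0.0013] turn units -0.008661906143794057 deg -0.05197143686276434
```

View pics/m10.png

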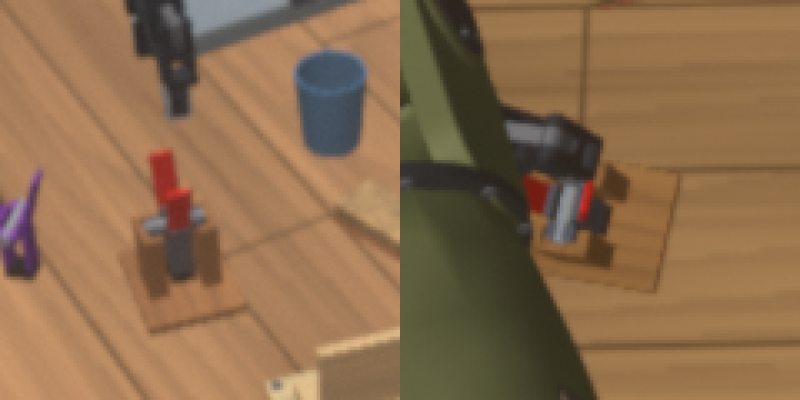

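View pics/m10b.png

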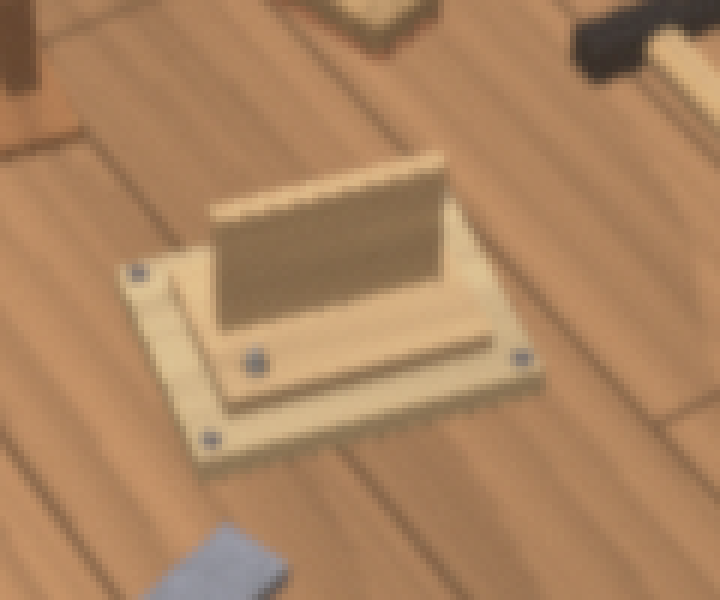

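The blank sits flush on the jig with its pin showing through, at (255,362) in the crop. The gripper is above the clip, so I'll descend.

```bash
python3 -m creep '[[[0.02,0,0.0013],0,0],[[0.04,0,0.0013],0,0],[[0.055,0,0.0013],0,0],[[0.063,0,0.0013],0,0],[[0.065,0,0.0013],0,0],[[0.065,0,0.0013],0,0]]'; python3 -c "
from h import *
import cv2
plan([.478,.2600,.1],-.1833+np.pi/2)
for n in ('side','top'): cv2.imwrite(f'pics/{n}11.png',bot.snapshot(n))
s=cv2.imread('pics/side11.png');t=cv2.imread('pics/top11.png')
cv2.imwrite('pics/m11.png',np.hstack([cv2.resize(s[150:220,220:290],(400,400),interpolation=3),cv2.resize(t[230:310,160:240],(400,400),interpolation=3)]))"
```

```text
time: 13.2
tcp_pos: [0.478, 0.2611, 0.152]
tcp_rot: [0.544, -0.452, 0.544, 0.452]
wrist_force: [-0.1, -0.1, 0.2]
opening: 0.0857
t 13.2 tcp [0.478  0.2611 0.152 ] xaxis [ 0. -0. -1.] zyaw 79.49 open 0.0857 F [-0.1 -0.1  0.2] j6 -0.95
shift tool [ 0.052  -0.0002 -0.0011] turn units -0.0014959663226897515 deg -0.00897579793613851
```

View pics/m11.png

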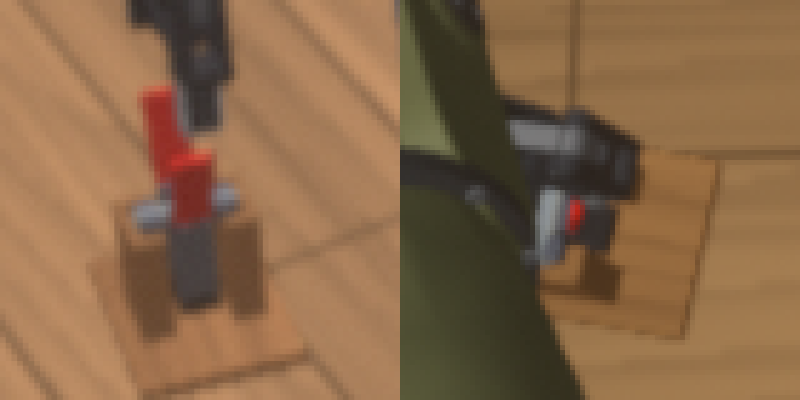

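```bash
python3 - <<'E'
from h import *
s,p,R=st()
for d in(-.0425,.0425):
    for n,(ox,oy),k,e in(("side",(220,150),400/70,0),("top",(160,230),5,400)):
        X=p-.013*R[:,0]+d*R[:,2]
        print(d,n,((proj(n,X)[0]-[ox,oy])*k+[e,0]).round())
c=body([.478,.26,-.1833],[[0,-.02,.134],[0,.02,.134],[0,0,.081]])
print(((proj("side",c)-[220,150])*400/70).round(),((proj("top",c)-[160,230])*5+[400,0]).round())
E
```

```text
-0.0425 side [195. 118.]
-0.0425 top [587. 184.]
0.0425 side [147.  18.]
0.0425 top [392. 152.]
[[188. 142.]
 [165.  95.]
 [185. 198.]] [[560. 189.]
 [471. 175.]
 [550. 204.]]
```

```bash
python3 - <<'E'
from h import *
T=("top",(150,240),8);S=("side",(225,155),8)
O=lambda c,l,uv:(c[0],l,uv,c[1],c[2])
# handle end faces, outer top edge mid
fit([O(T,(0,29,136),(162,200)),O(T,(0,-29,136),(371,240)),O(S,(0,29,136),(186,86)),O(S,(0,-29,136),(232,180)),
 O(T,(27,0,80),(342,155)),O(T,(-27,0,80),(303,345)),O(S,(-27,0,76),(150,262)),O(S,(27,0,76),(292,238))],[.478,.26,-.18])
E
```

```text
[ 0.477   0.2598 -0.1926] yaw deg -11.03281213654442
[[0.1, -0.0], [-0.2, -0.6], [0.0, -1.0], [-0.3, -0.7], [0.6, 1.0], [-0.0, -0.0], [0.1, 0.9], [-0.1, -0.3]]
```

```bash
python3 -m creep '[[[0.015,0,-0.0011],0,0],[[0.03,0,-0.0011],0,0],[[0.042,0,-0.0011],0,0],[[0.05,0,-0.0011],0,0],[[0.052,0,-0.0011],0,0],[[0.052,0,-0.0011],0,0],[[0.052,0,-0.0011],0,0]]'; python3 -c "
from h import *
import cv2
plan([.478,.2600,.1],-.1833+np.pi/2)
for n in ('side','top'): cv2.imwrite(f'pics/{n}12.png',bot.snapshot(n))
s=cv2.imread('pics/side12.png');t=cv2.imread('pics/top12.png')
cv2.imwrite('pics/m12.png',np.hstack([cv2.resize(s[150:220,220:290],(400,400),interpolation=3),cv2.resize(t[230:310,160:240],(400,400),interpolation=3)]))"
```

```text
time: 13.88
tcp_pos: [0.4779, 0.2604, 0.1004]
tcp_rot: [0.544, -0.452, 0.543, 0.452]
wrist_force: [0.9, 0.8, 0.5]
opening: 0.0854
t 13.88 tcp [0.4779 0.2604 0.1004] xaxis [ 0.001  0.    -1.   ] zyaw 79.51 open 0.0854 F [0.9 0.8 0.5] j6 -0.96
shift tool [ 0.0004 -0.0002 -0.0004] turn units 0.002839265605416035 deg 0.01703559363249621
```

View pics/m12.png

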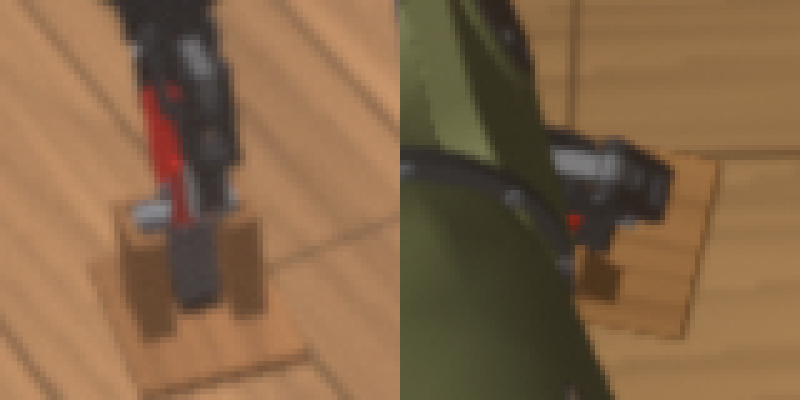

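```bash
python3 -m creep '[[[0,0.001,0],0,40],[[0,0.001,-0.0004],0,70],[[0,0.001,-0.0004],0,100],[[0,0.001,-0.0004],0,130],[[0,0.001,-0.0004],0,160],[[0,0.001,-0.0004],0,190],[[0,0.001,-0.0004],0,220],[[0,0.001,-0.0004],0,255],[[0,0.001,-0.0004],0,255],[[0,0.001,-0.0004],0,255],[[0,0.001,-0.0004],0,255],[[0,0.001,-0.0004],0,255],[[0,0.001,-0.0004],0,255],[[0,0.001,-0.0004],0,255],[[0,0.001,-0.0004],0,255]]' 50; python3 -c "
from h import *
import cv2
plan([.478,.2600,.1],-.1833+np.pi/2)
for n in ('side','top'): cv2.imwrite(f'pics/{n}13.png',bot.snapshot(n))
s=cv2.imread('pics/side13.png');t=cv2.imread('pics/top13.png')
cv2.imwrite('pics/m13.png',np.hstack([cv2.resize(s[150:220,220:290],(400,400),interpolation=3),cv2.resize(t[230:310,160:240],(400,400),interpolation=3)]))"
```

```text
time: 15.23
tcp_pos: [0.4777, 0.2611, 0.1019]
tcp_rot: [0.545, -0.452, 0.542, 0.452]
wrist_force: [-0.2, 3.7, 14.2]
opening: 0.026
t 15.23 tcp [0.4777 0.2611 0.1019] xaxis [ 0.004  0.003 -1.   ] zyaw 79.51 open 0.026 F [-0.2  3.7 14.2] j6 -0.96
shift tool [ 0.0019 -0.0005 -0.001 ] turn units 0.0024798156732553753 deg 0.014878894039532253
```

View pics/m13.png

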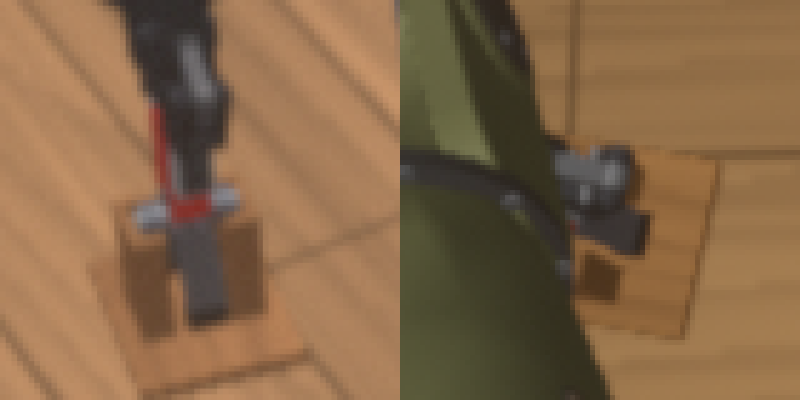

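```bash
python3 -m creep '[[[-0.005,0,0],0,255],[[-0.012,0,0],0,255],[[-0.022,0,0],0,255],[[-0.034,0,0],0,255],[[-0.048,0,0],0,255],[[-0.063,0,0],0,255],[[-0.08,0,0],0,255],[[-0.1,0,0],0,255],[[-0.115,0,0],0,255],[[-0.125,0,0],0,255],[[-0.125,0,0],0,255],[[-0.125,0,0],0,255]]'; python3 -c "
from h import *
import cv2
plan([.545,.0175,.225],-.2105+np.pi/2)
for n in ('side','top'): cv2.imwrite(f'pics/{n}14.png',bot.snapshot(n))
s=cv2.imread('pics/side14.png');t=cv2.imread('pics/top14.png')
cv2.imwrite('pics/m14.png',np.hstack([cv2.resize(s[110:230,200:320],(400,400),interpolation=3),cv2.resize(t[220:320,150:250],(400,400),interpolation=3)]))"
```

```text
time: 16.33
tcp_pos: [0.4764, 0.26, 0.2247]
tcp_rot: [0.544, -0.452, 0.544, 0.452]
wrist_force: [0.4, 0.9, -1.1]
opening: 0.0262
t 16.33 tcp [0.4764 0.26   0.2247] xaxis [ 0.  0. -1.] zyaw 79.51 open 0.0262 F [ 0.4  0.9 -1.1] j6 -0.96
shift tool [-0.0003 -0.1116 -0.2259] turn units 0.2624122213952122 deg 1.574473328371273
```

View pics/m14.png

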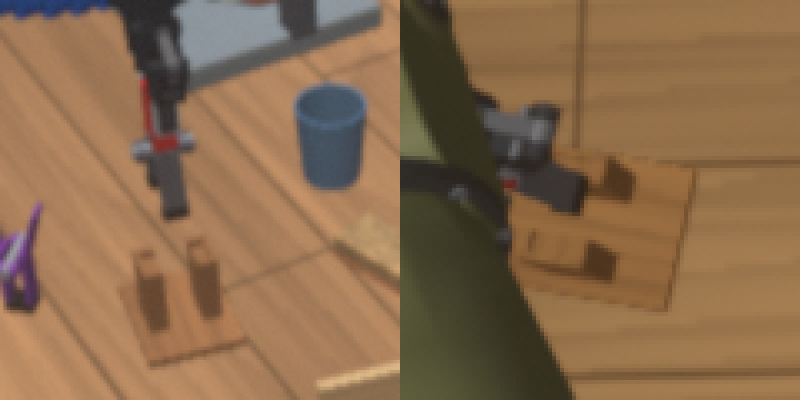

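The clip is held wide open and clear of the rack. I'll move it above the fin.

```bash
python3 -m creep '[[[0,-0.005,-0.01],0,255],[[0,-0.015,-0.03],0,255],[[0,-0.025,-0.05],0.1,255],[[0,-0.035,-0.07],0.2,255],[[0,-0.045,-0.09],0.26,255],[[0,-0.055,-0.11],0.26,255],[[0,-0.065,-0.13],0.26,255],[[0,-0.075,-0.15],0.26,255],[[0,-0.085,-0.17],0.26,255],[[0,-0.095,-0.19],0.26,255],[[0,-0.103,-0.208],0.26,255],[[0,-0.109,-0.22],0.26,255],[[0,-0.1116,-0.2259],0.26,255],[[0,-0.1116,-0.2259],0.26,255],[[0,-0.1116,-0.2259],0.26,255],[[0,-0.1116,-0.2259],0.26,255],[[0,-0.1116,-0.2259],0.26,255]]'; python3 -c "
from h import *
import cv2
plan([.545,.0175,.159],-.2105+np.pi/2)
for n in ('side','top'): cv2.imwrite(f'pics/{n}15.png',bot.snapshot(n))
s=cv2.imread('pics/side15.png');t=cv2.imread('pics/top15.png')
cv2.imwrite('pics/m15.png',cv2.resize(s[150:250,250:370],None,fx=6,fy=6,interpolation=3))"
```

```text
time: 17.85
tcp_pos: [0.545, 0.0184, 0.2248]
tcp_rot: [0.549, -0.445, 0.549, 0.445]
wrist_force: [0.1, 0.8, -1.0]
opening: 0.0263
t 17.85 tcp [0.545  0.0184 0.2248] xaxis [-0.  0. -1.] zyaw 78.02 open 0.0263 F [ 0.1  0.8 -1. ] j6 -1.4
shift tool [ 0.0658 -0.0002 -0.0009] turn units 0.013200115257508749 deg 0.07920069154505249
```

View pics/m15.png

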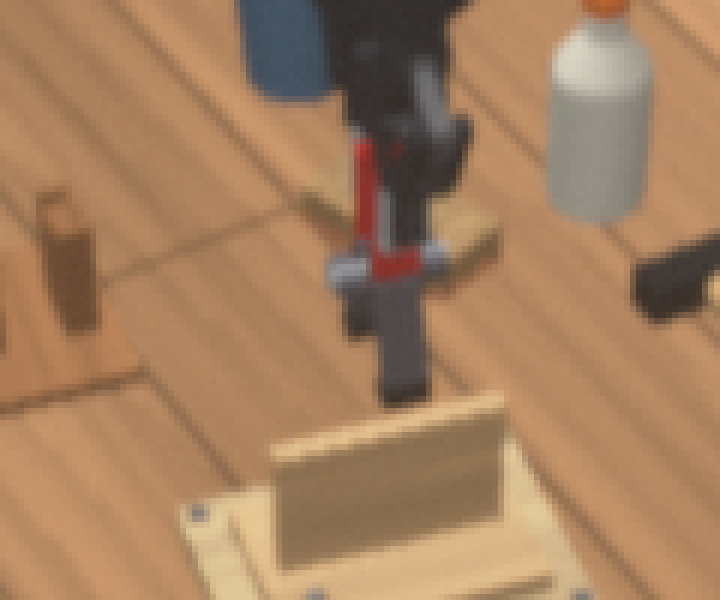

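View pics/top15.png

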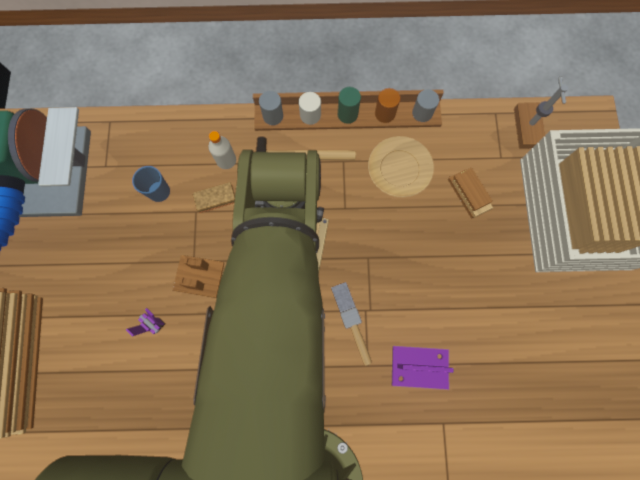

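```bash
python3 - <<'E'
from h import *
f=lambda X:((proj("side",X)-[250,150])*6).round().tolist()
a=-.2105
print("clip lugs,outer right jaw bottom corners",f(body([.545,.0184,a,.1988],[[-.027,0,0],[.027,0,0],[-.011,-.0315,-.054],[.011,-.0315,-.054]])))
print("fin",f(body([.545,.0175,a,.018],[[-.055,-.005,.087],[.055,-.005,.087],[-.055,.005,.087],[.055,.005,.087]])))
E
```

```text
clip lugs,outer right jaw bottom corners [[326.0, 275.0], [444.0, 247.0], [385.0, 405.0], [432.0, 393.0]]
fin [[273.0, 453.0], [504.0, 397.0], [267.0, 439.0], [496.0, 383.0]]
```

```bash
python3 - <<'E'
from h import *
import cv2
s=cv2.imread("pics/side15.png")
k=12
c=cv2.resize(s[190:240,290:340],None,fx=k,fy=k,interpolation=cv2.INTER_LINEAR)
a=-.2105
def dr(X,col):
    for p in (proj("side",X)-[290,190]+.5)*k-.5: cv2.circle(c,tuple(int(round(v)) for v in p),3,col,-1)
dr(body([.545,.0184,a,.1988],[[-.027,0,0],[.027,0,0],[-.011,-.0315,-.054],[.011,-.0315,-.054]]),(0,255,0))
dr(body([.545,.0175,a,.018],[[-.055,-.005,.087],[.055,-.005,.087],[-.055,.005,.087],[.055,.005,.087],[-.055,-.005,.012],[.055,-.005,.012]]),(255,0,0))
cv2.imwrite("pics/m16.png",c)
E
```

```text
(no output)
```

View pics/m16.png

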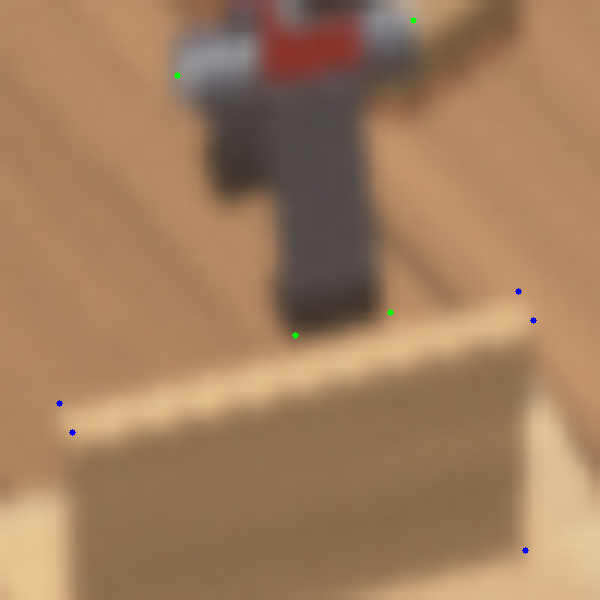

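The projected clip (green) matches the image. The fin (blue) sits about 1.3 px lower than predicted, which is within calibration. TCP readings at the grasp centre both parts, so I'll descend in stages and check.

```bash
python3 -m creep '[[[0.01,0,-0.0009],0,255],[[0.02,0,-0.0009],0,255],[[0.03,0,-0.0009],0,255],[[0.038,0,-0.0009],0,255],[[0.044,0,-0.0009],0,255],[[0.046,0,-0.0009],0,255],[[0.046,0,-0.0009],0,255],[[0.046,0,-0.0009],0,255]]'; python3 - <<'E'
from h import *
import cv2
plan([.545,.0175,.159],-.2105+np.pi/2)
s=bot.snapshot('side');cv2.imwrite('pics/side17.png',s)
cv2.imwrite('pics/m17.png',cv2.resize(s[180:245,285:350],None,fx=9,fy=9,interpolation=3))
E
```

```text
time: 18.62
tcp_pos: [0.5451, 0.0167, 0.179]
tcp_rot: [0.55, -0.445, 0.55, 0.445]
wrist_force: [0.5, 0.1, -0.7]
opening: 0.0258
t 18.62 tcp [0.5451 0.0167 0.179 ] xaxis [ 0.  0. -1.] zyaw 77.95 open 0.0258 F [ 0.5  0.1 -0.7] j6 -1.4
shift tool [0.02   0.0002 0.0008] turn units 0.0016869331182696196 deg 0.010121598709617718
```

View pics/m17.png

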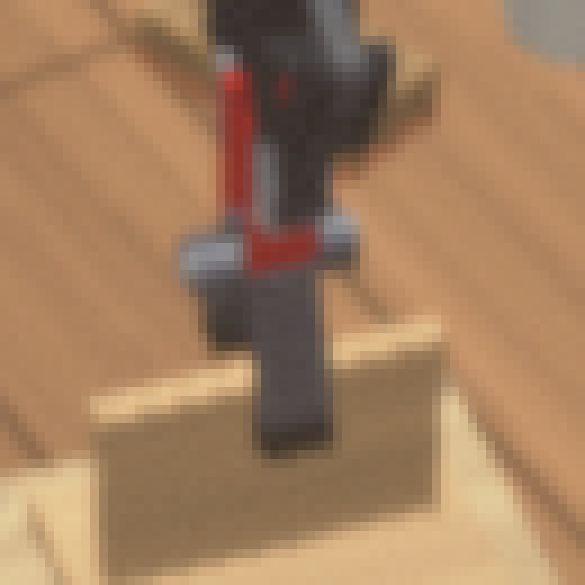

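```bash
cat > ov.py <<'E'
from h import *
import cv2,sys
f,o,zt,yt=sys.argv[1],sys.argv[2],float(sys.argv[3]),float(sys.argv[4])
s=cv2.imread(f);k=9
c=cv2.resize(s[180:245,285:350],None,fx=k,fy=k,interpolation=cv2.INTER_LINEAR)
def dr(X,col):
    for p in (proj("side",X)-[285,180]+.5)*k-.5: cv2.circle(c,tuple(int(round(v)) for v in p),3,col,-1)
a=-.2105
dr(body([.545,yt,a,zt-.026],[[-.027,0,0],[.027,0,0],[-.011,-.0315,-.054],[.011,-.0315,-.054],[-.011,.0315,-.054],[.011,.0315,-.054],[-.011,.017,-.056]]),(0,255,0))
dr(body([.545,.0175,a,.018],[[-.055,-.005,.087],[.055,-.005,.087],[-.055,.005,.087],[.055,.005,.087],[-.055,-.005,.012],[.055,-.005,.012]]),(255,0,0))
cv2.imwrite(o,c)
E
python3 ov.py pics/side17.png pics/m18.png .179 .0167
```

```text
(no output)
```

View pics/m18.png

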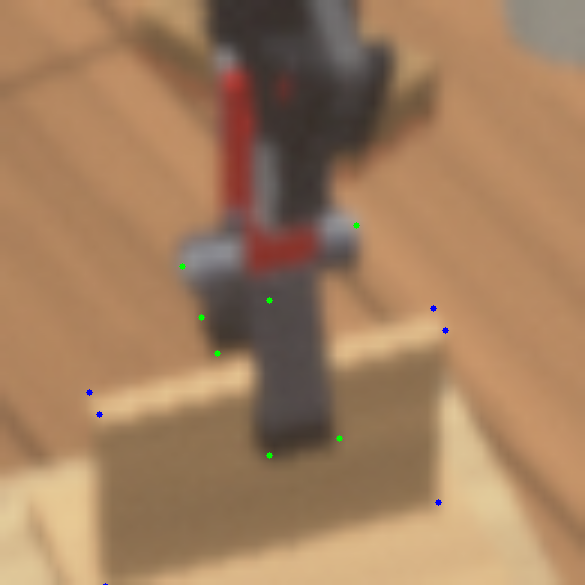

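```bash
python3 -m creep '[[[0.003,0,0],-0.2,255],[[0.006,0,0],-0.4,255],[[0.009,0,0],-0.4,255],[[0.012,0,0],-0.4,255],[[0.015,0,0],-0.4,255],[[0.017,0,0],-0.4,255],[[0.018,0,0],-0.4,255],[[0.018,0,0],-0.4,255],[[0.018,0,0],-0.4,255]]'; python3 - <<'E'
from h import *
import cv2
plan([.545,.0165,.161],-.2105+np.pi/2)
s=bot.snapshot('side');cv2.imwrite('pics/side19.png',s)
E
python3 ov.py pics/side19.png pics/m19.png .161 .0167
```

```text
time: 19.42
tcp_pos: [0.545, 0.0167, 0.1608]
tcp_rot: [0.54, -0.456, 0.54, 0.456]
wrist_force: [0.1, 0.4, -0.6]
opening: 0.026
t 19.42 tcp [0.545  0.0167 0.1608] xaxis [ 0. -0. -1.] zyaw 80.36 open 0.026 F [ 0.1  0.4 -0.6] j6 -1.44
shift tool [-0.0002 -0.0001 -0.0002] turn units 0.4026437462741122 deg 2.4158624776446733
```

View pics/m19.png

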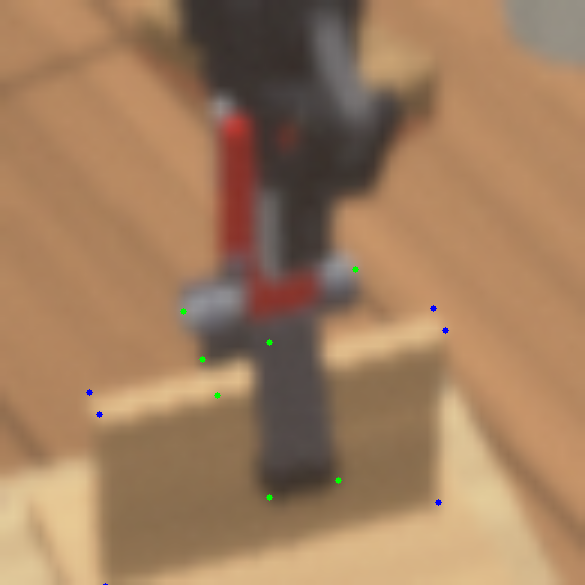

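The near jaw hangs in front of the fin, tip at about (297,488) in the crop. The far jaw disappears behind the fin at about (225,355). Wrist force is about 0, the opening is steady at 26 mm, and the blank hasn't moved. I'm handing in.

```bash
python3 -c "
from workcell import bot
print(bot.sign_off())"
```

```text
the job is handed in; nothing more can be done
None
```

The blank is on the jig and released. The arm now holds the clip, squeezed wide open, over the blank's fin. I handed the job in at about 19.5 s of the 58 s allowed.

- **Blank:** I lowered it over the two pins until contact, about 7 N upward, then let go. The later pictures show the foot flush, with the visible pin showing through its hole.
- **Clip:** I squeezed the red handles, lifted the clip straight out of the rack and lowered it over the fin. By calculation the jaws reach about 25 mm below the fin's top edge on both sides.
- **Last checks:** The wrist force was under 1 N, so nothing suggests the clip is touching the fin. In the side view the near jaw is in front of the fin, the far jaw is behind it, and the blank has not moved. The arm hid the clip from the top camera, so the gap on the far side was not seen directly.
- **Bystanders:** I moved none of them. The last top picture, taken just before the final lowering, shows those not hidden by the arm in place.
- **Readings that disagreed:**
    - The side camera put the blank 3–4 mm nearer to it than the arm's own readings did. I relied mainly on the arm's readings, because the gripper had centred on both parts.
    - The clip also looked turned a few degrees in the grip, so I turned the tool 2.4° to make up for it.
    - The finger opening read 26 mm, where 28 mm over the handles was expected at the stop. An earlier grip also read slightly low, and the pictures show the handles parallel.

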